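# Hang the pail of pins on the bench weigher and press the green key

### The job

Weigh the pail: raise the blue pail's swing bail from lying flat to upright, carry the pail by it without tipping the contents out and hang it, bail across both prongs, in the dip of the weighing hanger, lowering it gently and letting go. Once it hangs still on its own, press the green membrane key of the weighing terminal with the fingertips: a firm push held for half a second until it registers (about 8 N; never as much as 25 N), then back off. Touch no other key, and leave the pail hanging and the other things on the bench where they are.

Things in the scene. Friction and masses are not known exactly. Their poses are not given: they have to be found in the camera images.
- pail: Loose blue round pail with steel pins fixed in it, 0.3 to 0.7 kg in all, 80 mm high, 100 mm across the rim and 84 mm across the foot. Origin at the centre of its underside, z up. A steel ear on its +y and on its -y side carries the bail; the bail's hinge line runs along the pail's y axis, 70 mm above the underside. The pail may stand turned by up to about 30 degrees.
- bail (a joint): Angle of the pail's wire bail (rad): 0 lying flat out to the pail's -x side (towards the robot), 1.571 upright, 3.14 flat on the +x side. It starts flat (0), swings nearly freely and falls back if let go. A rectangular U of 8 mm steel wire: two arms 105 mm long at y = +58 and -58 mm, joined by a straight cross bar 116 mm long parallel to the pail's y axis.
- bail_grip (a point): Middle of the bail's cross bar, on its centre line, 105 mm from the hinge line: the place to grip. A black plastic sleeve 14 mm in diameter, 36 mm long, turns freely on the middle of the bar, so a pinched bail can still swing; the rest is bare wire. With the bail flat it is about 70 mm above the bench, 55 mm clear of the pail's wall. Axes are the bail's, y along the bar.
- hanger: Fixed weighing hanger, turned by up to 12 degrees. Origin on the bench at the post, x pointing away from the prongs. Grey base 12 mm thick (x -135 to +75, y -80 to +80 mm), 24 mm steel post at x = +12, white head (x +3 to +49, y -55 to +55 mm, top 253 mm high). Two steel prongs 10 mm thick reach out along -x (to the robot) at y = +36 and -36 mm, 62 mm clear between them.
- hanger_seat (a point): Where the bar's centre lies when the pail hangs properly, parallel to y across both prongs: hanger frame x = -87.5 mm, y = 0, 231 mm high. Axes as the hanger's. Each prong's centre line is 245 mm high from the head to x = -50, slopes down to 222 mm at x = -75, is level to x = -100 (the dip), then rises to its tip. Fingers holding the sleeve fit between the prongs.
- terminal: Fixed grey weighing terminal, 200 mm wide, 145 mm high, turned by up to 12 degrees. Origin on the bench, x pointing away from the keypad. The keypad face looks to the robot and up: its normal leans 40 degrees from vertical towards -x. Keys in a row, all at x = -20 mm, 85 mm high: green at y = 0, white +57, red -57 mm. Hanger and terminal swap sides from start to start.
- key_green_top (a point): Centre of the green key's top face; its z axis is the outward normal of the face (press along -z), y along the key row, x up the slope. The key is 42 mm (y) by 24 mm (x), stands 4 mm proud of the face. It gives with 5 N per mm, 2 mm at most, then is hard; it registers when a fingertip pushes with 5 N or more for about 0.2 s.
- key_green: The green key, in the middle of the row, same axes; origin 4 mm under point key_green_top at rest.
- key_grey: The white key at the +y end of the row, same size; leave alone.
- key_red: The red key at the -y end of the row, same size; leave alone.
- mallet: Loose mallet lying on the bench, white and red head 36 mm thick and 100 mm long, wooden handle 170 mm along -x; origin under the head. Leave alone.
- collar: Loose dark steel collar, 64 mm across, 26 mm high. Leave alone.
- oil_bottle: Loose yellow bottle with red cap, 56 mm across, 150 mm high, standing. Leave alone.
- wrench: Loose steel wrench, 180 mm long, lying. Leave alone.
- casting: Loose dark angle bracket, 90 by 50 mm, 64 mm high. Leave alone.
- rod: Loose steel bar with a dark end block, 185 mm long, 22 mm high, lying along its x. Leave alone.
- prong_tips (a point): Point midway between the tops of the two upturned prong tips: hanger frame x = -125 mm, y = 0, 253 mm high. The pail comes in from beyond the tips (-x) with its bar above them, so that the prongs enter between bar and pail; it cannot be lowered onto the prongs from straight above, as the pail is wider than the gap.
- guard_edge (a point): Middle of the lower front edge of the clear, 4 mm thick plastic guard that sticks out level from the terminal's top over the keys: terminal frame x = -36 mm, y = 0, 140 mm high, full 200 mm width. It bars the way from straight above: the keys are reached with a tool leaning square to the face.
Mind the look-alikes: they are no part of the job. Leave any turquoise look-alike of the pail alone.

How it is judged:
On the way, in this order (a step that is already met when the one before it is completed fails the run):
1. the bail has been raised upright (within 25 degrees) (value of joint bail between 1.13 and 2.01 rad), for 0.1 s.
2. the pail hangs still by its bail in the dip of both prongs, let go by the robot (x of bail_grip in the frame of hanger between -0.113 and -0.062 m and y of bail_grip in the frame of hanger between -0.022 and 0.022 m and z of bail_grip in the frame of hanger between 0.222 and 0.245 m and height (world z) of pail above 0.04 m and angle between pail's own z axis and vertical below 0.26 rad and value of joint bail between 1.22 and 1.92 rad and linear speed of pail below 0.05 m/s and contact force between pail and the arm below 0.1 N and contact force between pail and the fingers below 0.1 N), for 0.3 s.
3. the green key is pressed by the fingertips with at least 5 N for 0.2 s while the pail hangs (all of step 2 and contact force between key_green and the fingers above 5 N), for 0.2 s.
At the end, for the whole second after the job is handed in: Pail hanging still (under 0.05 m/s), untouched: bar's middle 62-113 mm before the hanger's origin, within 22 mm of its midline, 222-245 mm high; pail over 40 mm above the bench, upright within 15 deg, bail within 20 deg. Green key pressed before (5 N or more) and let go (all of step 2).
It fails at once if the pail is tipped by more than 40 degrees (angle between pail's own z axis and vertical above 0.7 rad).
It fails at once if the pail is dropped or banged onto the hanger (over 40 N) (contact force between pail and hanger above 40 N).
It fails at once if the terminal is pushed with more than 25 N (contact force between terminal and anything else above 25 N).
It fails at once if the white or the red key is pressed (contact force between any of key_grey, key_red and anything else above 1.5 N).
It fails at once if another thing on the bench is moved by more than 30 mm (distance of any of mallet, collar, oil_bottle, wrench, casting, rod from where it was at the start of the episode above 0.03 m).
It also fails if it takes over 72 s, if anything falls off the work surface, if the arm or the gripper's body presses on something with over 40 N, if the wrist force passes 120 N, or if a joint passes its speed limit or range.

### The arm

A 6-joint arm with a two-finger parallel gripper is mounted at the origin on the work surface. World frame = base frame: x ahead of the robot, y to its left, z up, the work surface at z = 0. Lengths are in m, angles in rad, forces in N, time in s.
With the tool pointing down it reaches from about 0.25 to 0.775 m from the base axis. Payload 4 kg.
Tool frame: the origin (TCP) lies midway between the tips of the shut fingers; the grasp point (between the pads) lies 19 mm behind it (robot.pinch_z is the distance from the TCP to the grasp point, in m); x points along the fingers, y is the direction in which the jaws open and shut, and the axes are right-handed (so a half turn about x gives the same grasp; the last joint's range is limited). The gripper opens to 94 mm and grips with 3 to 60 N. Pads are 16 mm wide; open, the fingers measure 119 mm over their backs; the gripper's body (75 mm by 177 mm) begins 78 mm behind the grasp point.
Start: joints at [1.126, 0.087, 1.371, -0, 1.684, -0.103], TCP at [0.184, 0.518, 0.206] pointing down, gripper open.
Joint ranges: [-3.1, 3.1], [-0.76, 2.03], [0.27, 2.55], [-1.08, 4.22], [0.17, 2.65], [-2.57, 2.57]. Speed limits (rad/s): [2.79, 2.79, 3.14, 3.14, 3.14, 3.14].

### API

Orientations are given as [roll, pitch, yaw] about the fixed x, y, z axes, in that order (R = Rz(yaw) Ry(pitch) Rx(roll)).
In Python, from bench import robot, imaging gives the robot as it stands. The module is installed in compiled form; this text tells all that it offers.
- The arm moves only by the tool drive_tool, never from a script. Its argument "commands" is a list that holds one entry, the list of rows, each a list of 4 numbers: the shift along the tool's x, y, z as a fraction of full scale, then the turn about the tool's x as a fraction of full scale. A call has 1 to 20 rows; each row shifts and turns the commanded pose from where the row before left it, along the tool's axes as they then stand; what a row does not reach is not made up. Full scale, the value 1, is 0.25 m for a shift and 360 degrees for a turn. A row lasts 1/10 s, in which the tool goes at most 50 mm and 8.59 degrees, less where a joint would pass 70% of its speed; a pose out of reach is approached as far as the arm can. A call with a number of a shift or a turn outside -1 to 1 is refused whole. A call with a gripper value outside its range is refused whole. "grip" is the opening, from 0 (shut) to 1 (fully open), set as the call begins (left out, the last holds). The fingers move at their own pace and stop on an object; the grip force is fixed at half the most. Time passes only in rows, so rows that do not move let the fingers close. It gives the time, the measured TCP pose, the force and the opening at its end, in the units of the state.
- robot.get_obs(): the state, without advancing time (a new reading comes with each control period).
- imaging.snapshot(name): name is "scene" or "top" or "wrist"; returns a dict with "pixels" (420x560x3 uint8, red, green, blue), "z_map" (420x560 float32, m along the optical axis (not along the pixel's ray), 0 where there is no reading), "mtx" (3x3 intrinsics, pixels), "k1" (the pictures are not rectified: a ray, as slopes to the right and down, at radius r is drawn at 1 + k1 r^2 times it, then the intrinsics apply), "extrinsics" (4x4, takes a point from world to camera coordinates). Camera axes: x right, y up, looking along -z (the intrinsics and any distortion apply to the point x, -y, -z); pixel columns grow to the right and rows downward; lengths in m; the calibration is good to about 2 mm. A picture is of the moment at which its call begins.
- robot.close_job(): hands the job in, once; it reports no verdict.
The state is a dict: "time": time; "joint_positions": joint angles; "qvel": joint speeds; "joint_torque": joint torques, N m; "tool_pos": TCP position; "ee_rot": TCP orientation; "wrist_force": force on the tool from outside, world axes, zero at the start; "wrist_torque": the same for the moment, N m; "width": finger opening in m.
Only numpy, scipy, OpenCV 4.12 (cv2) and the standard library are available. Lean on these libraries where they do the work, as an engineer would, in place of code of your own. Each camera call takes 0.05 s, during which the arm holds its last target.

## Working session

There is one attempt and no reset: what is moved stays moved. The work goes in short steps, Python scripts to look and compute and a tool call to move; the robot and the scene stay as the last step left them, time stands still between calls to the robot, and variables do not carry over. Pictures are saved under pics/ and viewed, and the job is handed in when it is done.

Besides the shell and the picture viewer there is one more tool, called after ">>>" in YAML: its name, and indented under it one key for each argument. drive_tool: Moves the arm, as the interface text tells. Shift numbers are shares of 0.25 m and turn numbers shares of 360 degrees, none past 1 either way. Its arguments: {"type":"object","properties":{"commands":{"type":"array","items":{"type":"array","items":{"type":"array","items":{"type":"number","minimum":-1,"maximum":1}}}},"grip":{"type":"number"}},"required":["commands"]}

```bash
mkdir -p pics; cat > h.py <<'E'
import numpy as np, cv2
from bench import robot, imaging
def snap(n,f=None):
    s=imaging.snapshot(n)
    if f: cv2.imwrite('pics/'+f+'.png',cv2.cvtColor(s['pixels'],cv2.COLOR_RGB2BGR))
    return s
def cloud(s):
    K=np.array(s['mtx']);k1=s['k1'];z=s['z_map'];h,w=z.shape
    u,v=np.meshgrid(np.arange(w),np.arange(h))
    a=np.stack([u,v],-1).reshape(-1,1,2).astype(float)
    p=cv2.undistortPoints(a,K,np.array([k1,0,0,0,0.])).reshape(h,w,2)
    c=np.stack([p[...,0]*z,-p[...,1]*z,-z,np.ones_like(z)],-1)
    W=c@np.linalg.inv(s['extrinsics']).T
    W=W[...,:3]; W[z==0]=np.nan
    return W
E
python3 - <<'E'
from h import *
o=robot.get_obs();print({k:np.round(v,3) for k,v in o.items()})
for n in ['scene','top','wrist']:
    s=snap(n,n+'0'); np.savez('s_'+n,**s); print(n,s['mtx'],s['k1'],np.round(s['extrinsics'],3))
E
```

```text
{'time': np.float64(0.0), 'joint_positions': array([ 1.126,  0.088,  1.372,  0.   ,  1.684, -0.103]), 'qvel': array([-0.001,  0.002, -0.001,  0.001, -0.001, -0.001]), 'joint_torque': array([ 0.0000e+00, -3.4017e+01, -3.0243e+01,  7.2000e-02,  3.3000e-02,
       -0.0000e+00]), 'tool_pos': array([0.184, 0.518, 0.204]), 'ee_rot': array([-1.68 ,  1.569, -2.022]), 'wrist_force': array([-0.273, -0.149, -0.088]), 'wrist_torque': array([-0.055, -0.048,  0.02 ]), 'width': np.float64(0.094)}
scene [[438.64717739   0.         280.17357743]
 [  0.         438.64717739 210.47978718]
 [  0.           0.           1.        ]] -0.1074593476693808 [[ 0.796  0.605  0.016 -0.442]
 [-0.474  0.605  0.64   0.141]
 [ 0.377 -0.517  0.769 -1.406]
 [ 0.     0.     0.     1.   ]]
top [[395.48792383   0.         283.3051343 ]
 [  0.         395.48792383 210.99589932]
 [  0.           0.           1.        ]] -0.009208265786327476 [[-0.014 -1.     0.007  0.034]
 [ 0.996 -0.013  0.089 -0.534]
 [-0.089  0.008  0.996 -1.37 ]
 [ 0.     0.     0.     1.   ]]
wrist [[345.19484384   0.         278.90332984]
 [  0.         345.19484384 205.7574686 ]
 [  0.           0.           1.        ]] -0.08065855444426205 [[ 0.335  0.942 -0.002 -0.55 ]
 [-0.907  0.322 -0.271  0.03 ]
 [-0.254  0.093  0.963 -0.392]
 [ 0.     0.     0.     1.   ]]
```

View pics/scene0.png

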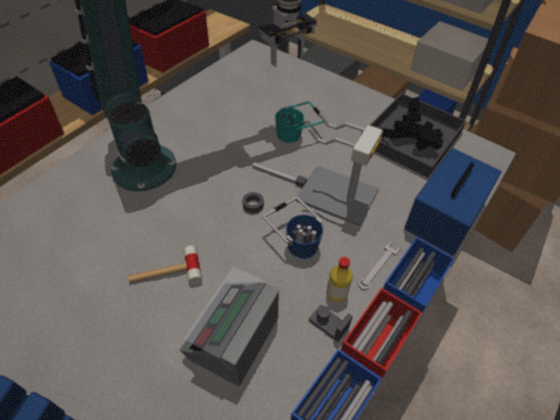

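View pics/top0.png

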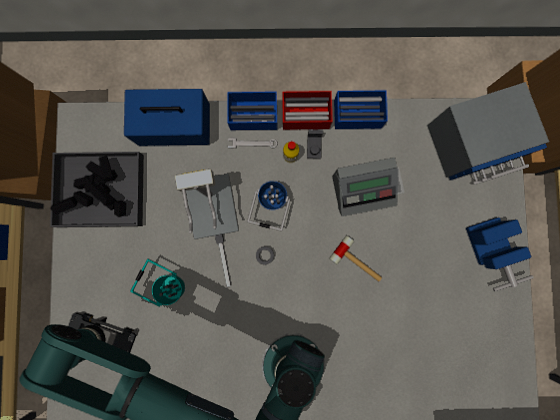

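View pics/wrist0.png

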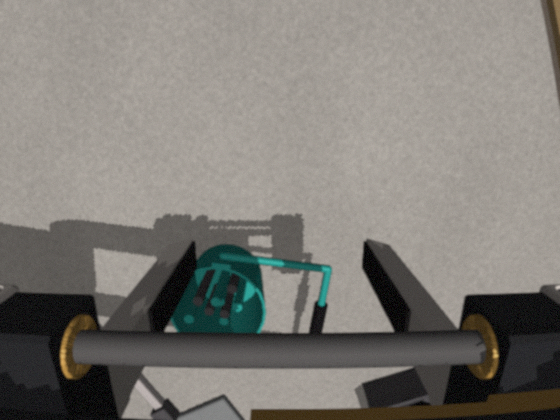

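```bash
python3 - <<'E'
import cv2
a=cv2.imread('pics/top0.png')[120:300,130:410]
cv2.imwrite('pics/topz.png',cv2.resize(a,None,fx=2.8,fy=2.8,interpolation=cv2.INTER_CUBIC))
a=cv2.imread('pics/scene0.png')[90:400,150:430]
cv2.imwrite('pics/scz.png',cv2.resize(a,None,fx=1.9,fy=1.9,interpolation=cv2.INTER_CUBIC))
E
```

```text
(no output)
```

View pics/topz.png

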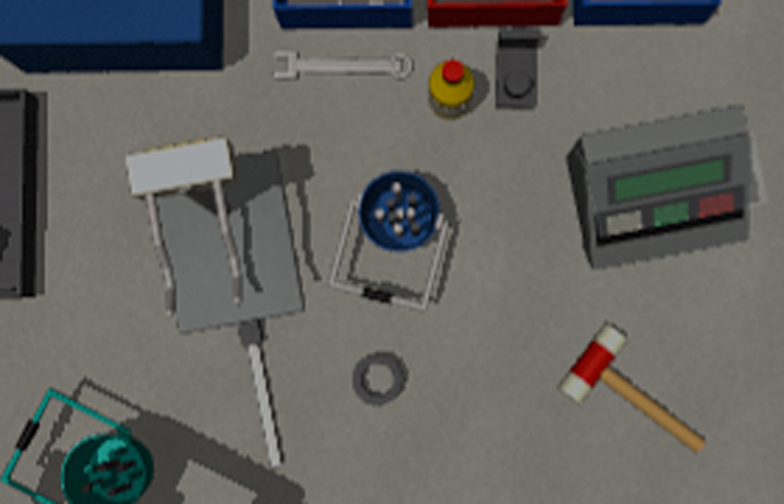

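View pics/scz.png

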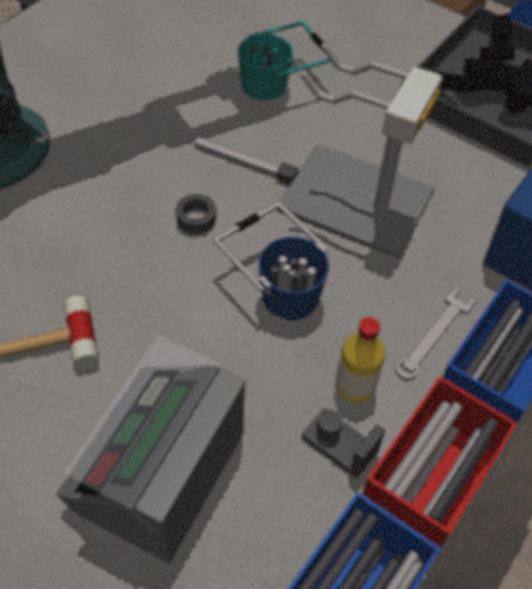

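```bash
cat >> h.py <<'E'
def load(n): return dict(np.load('s_%s.npz'%n))
def ray(s,uv,h):
    K=s['mtx'];p=cv2.undistortPoints(np.array([[uv]],float),K,np.array([float(s['k1']),0,0,0,0.])).ravel()
    E=np.linalg.inv(s['extrinsics']); d=E[:3,:3]@np.array([p[0],-p[1],-1]); o=E[:3,3]
    return o+d*(h-o[2])/d[2]
E
python3 - <<'E'
from h import *
s=load('top');W=cloud(s);c=load('scene');V=cloud(c)
f=lambda x,y:(x/2.8+130-.32,y/2.8+120-.32)
g=lambda x,y:(x/1.9+150-.24,y/1.9+90-.24)
print('sleeve',ray(s,f(377,294),.07),ray(c,g(247,221),.07))
for n,p,h in [('barL',(334,284),.07),('barR',(425,306),.07),('earL',(358,205),.07),('earR',(446,222),.07),('rim',(400,210),.08),
 ('headTLback',(127,155),.253),('headTRback',(228,139),.253),('headFL',(134,194),.253),('headFR',(232,178),.253),
 ('tipL',(170,310),.253),('tipR',(238,300),.253),('white',(625,222),.085),('green',(671,213),.085),('red',(715,205),.085)]:
    u=f(*p);w=W[int(round(u[1]))-1:int(round(u[1]))+2,int(round(u[0]))-1:int(round(u[0]))+2].reshape(-1,3)
    print(n,np.round(ray(s,u,h),3),np.round(np.nanmedian(w,0),3))
for n,p,h in [('white',(153,390),.085),('green',(128,430),.085),('red',(103,468),.085),('tip',(347,70),.253),('tip2',(322,98),.253)]:
    u=g(*p);w=V[int(round(u[1]))-1:int(round(u[1]))+2,int(round(u[0]))-1:int(round(u[0]))+2].reshape(-1,3)
    print('sc',n,np.round(ray(c,u,h),3),np.round(np.nanmedian(w,0),3))
# masks
px=s['pixels'].astype(int);
for nm,X,im in (('top',W,s),('scene',V,c)):
    m=(X[...,2]>.24)&(X[...,2]<.262)&(X[...,0]>.4)&(X[...,0]<.9)&(abs(X[...,1]-.25)<.2)
    P=X[m]; print(nm,len(P),P.mean(0)); 
    q=P[P[:,0]>np.percentile(P[:,0],1)]
    print(cv2.minAreaRect((P[:,:2]*1000).astype(np.float32)))
E
```

```text
sleeve [0.48468223 0.09210272 0.07      ] [0.48292197 0.09074246 0.07      ]
barL [0.498 0.144 0.07 ] [0.499 0.144 0.075]
barR [0.469 0.034 0.07 ] [0.469 0.036 0.074]
earL [0.594 0.114 0.07 ] [0.593 0.112 0.08 ]
earR [0.571 0.007 0.07 ] [0.574 0.007 0.074]
rim [0.586 0.063 0.08 ] [0.59  0.062 0.061]
headTLback [0.625 0.348 0.253] [ 0.672  0.415 -0.001]
headTRback [0.641 0.241 0.253] [0.693 0.282 0.004]
headFL [0.584 0.34  0.253] [0.584 0.339 0.252]
headFR [0.599 0.237 0.253] [0.601 0.237 0.242]
tipL [0.461 0.301 0.253] [0.462 0.302 0.252]
tipR [0.47  0.23  0.253] [0.473 0.232 0.249]
white [ 0.567 -0.209  0.085] [ 0.56  -0.198  0.145]
green [ 0.577 -0.265  0.085] [ 0.569 -0.25   0.146]
red [ 0.586 -0.319  0.085] [ 0.578 -0.302  0.144]
sc white [ 0.565 -0.208  0.085] [ 0.589 -0.229  0.142]
sc green [ 0.577 -0.267  0.085] [ 0.6   -0.285  0.144]
sc red [ 0.586 -0.321  0.085] [ 0.61  -0.335  0.145]
sc tip [0.517 0.271 0.253] [0.498 0.303 0.223]
sc tip2 [0.523 0.201 0.253] [0.504 0.232 0.223]
top 774 [0.59308676 0.28888863 0.25204965]
((549.7076416015625, 281.6480407714844), (177.67535400390625, 109.60720825195312), 10.169322967529297)
scene 781 [0.5962931  0.28020657 0.24960983]
((551.522216796875, 280.5592956542969), (179.9512176513672, 115.6388168334961), 9.468682289123535)
```

```bash
cat >> h.py <<'E'
from scipy.spatial.transform import Rotation as Ro
def state(p=True):
    o=robot.get_obs();R=Ro.from_euler('xyz',o['ee_rot']).as_matrix()
    if p: print('t',round(float(o['time']),2),'pos',np.round(o['tool_pos'],4),'x',np.round(R[:,0],3),'y',np.round(R[:,1],3),'q',np.round(o['joint_positions'],3),'F',np.round(o['wrist_force'],1),'w',round(float(o['width']),4))
    return o,R
def go(target,yaw_y=None):
    """print tool-frame shift in fractions (of .25) to TCP target; yaw_y: desired world azimuth of tool y (deg)"""
    o,R=state()
    d=R.T@(np.array(target)-o['tool_pos'])
    print('shift mm',np.round(d*1000,1),'frac',np.round(d/.25,4))
    if yaw_y is not None:
        a=np.degrees(np.arctan2(R[1,1],R[0,1])); e=(yaw_y-a+180)%360-180
        print('tool y az',round(a,2),'need world yaw',round(e,2),'turn frac (about tool x down)',round(-e/360,4))
E
python3 -c "
from h import *
go([.484,.0915,.051],-14.8)
go([.484,.0915,.051],-14.8+180)"
```

```text
t 0.15 pos [0.1842 0.5178 0.2046] x [-0.001 -0.002 -1.   ] y [ 0.335  0.942 -0.002] q [ 1.126  0.088  1.372 -0.     1.684 -0.103] F [ 0.1 -0.   0.2] w 0.094
shift mm [ 154.  -300.9  425.4] frac [ 0.616  -1.2036  1.7016]
tool y az 70.42 need world yaw -85.22 turn frac (about tool x down) 0.2367
t 0.15 pos [0.1842 0.5178 0.2046] x [-0.001 -0.002 -1.   ] y [ 0.335  0.942 -0.002] q [ 1.126  0.088  1.372 -0.     1.684 -0.103] F [ 0.1 -0.   0.2] w 0.094
shift mm [ 154.  -300.9  425.4] frac [ 0.616  -1.2036  1.7016]
tool y az 70.42 need world yaw 94.78 turn frac (about tool x down) -0.2633
```

>>> drive_tool:
  commands:
    - [[-0.02, 0, 0, 0.0236], [-0.02, 0, 0, 0.0236], [-0.02, 0, 0, 0.0236], [-0.02, 0, 0, 0.0236], [-0.02, 0, 0, 0.0236], [-0.02, 0, 0, 0.0236], [-0.02, 0, 0, 0.0236], [-0.02, 0, 0, 0.0236], [-0.02, 0, 0, 0.0236], [-0.02, 0, 0, 0.0236], [0, 0, 0, 0]]
  grip: 0.6

```text
time: 1.25
tool_pos: [0.1844, 0.5183, 0.2559]
ee_rot: [2.94, 1.57, 1.116]
wrist_force: [-0.2, 0.3, -0.9]
width: 0.0557
```

```bash
python3 -c "
from h import *
go([.484,.0915,.13],-14.8)"
```

```text
t 1.25 pos [0.1844 0.5183 0.2559] x [ 0.     0.001 -1.   ] y [ 0.968 -0.251  0.   ] q [ 1.126  0.083  1.276 -0.     1.782  1.379] F [-0.2  0.3 -0.9] w 0.0557
shift mm [125.7 397.  338.2] frac [0.5028 1.5881 1.3526]
tool y az -14.53 need world yaw -0.27 turn frac (about tool x down) 0.0008
```

>>> drive_tool:
  commands:
    - [[0, 0.1134, 0.0966, 0], [0, 0.1134, 0.0966, 0], [0, 0.1134, 0.0966, 0], [0, 0.1134, 0.0966, 0], [0, 0.1134, 0.0966, 0], [0, 0.1134, 0.0966, 0], [0, 0.1134, 0.0966, 0], [0, 0.1134, 0.0966, 0], [0, 0.1134, 0.0966, 0], [0, 0.1134, 0.0966, 0], [0, 0.1134, 0.0966, 0], [0, 0.1134, 0.0966, 0], [0, 0.1134, 0.0966, 0], [0, 0.1134, 0.0966, 0.0008], [0.1, 0, 0, 0], [0.1, 0, 0, 0], [0, 0, 0, 0]]

```text
time: 2.95
tool_pos: [0.4813, 0.0907, 0.2009]
ee_rot: [-1.257, 1.562, -3.085]
wrist_force: [-0.5, -0.8, -0.8]
width: 0.0563
```

```bash
python3 -c "
from h import *
s=snap('wrist','w1')
go([.484,.0915,.051],-14.8)
s=snap('scene','sc1');s=snap('top','t1')"
```

```text
t 3.0 pos [0.4823 0.091  0.2033] x [-0.005 -0.    -1.   ] y [ 0.967 -0.254 -0.005] q [ 0.071 -0.041  1.506  0.     1.682  0.328] F [-1.  -0.3  0.1] w 0.0563
shift mm [152.3   2.2  -1.1] frac [ 0.6091  0.0089 -0.0046]
tool y az -14.72 need world yaw -0.08 turn frac (about tool x down) 0.0002
```

View pics/w1.png

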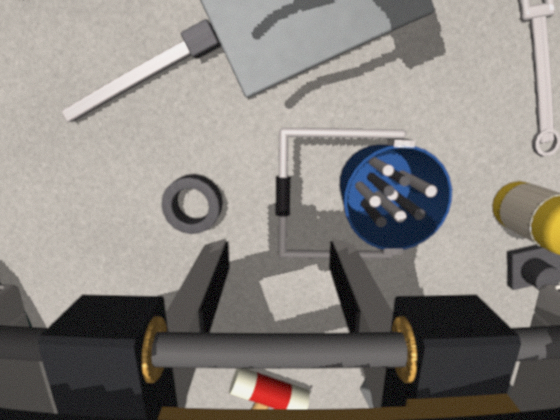

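View pics/sc1.png

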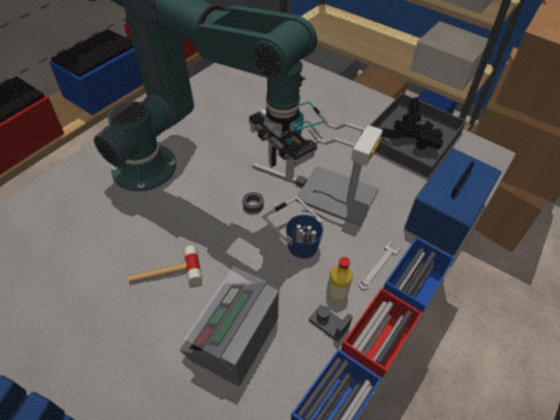

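```bash
python3 -c "
from h import *
s=snap('wrist');np.savez('s_w1',**s)
print(ray(s,(283,195.5),.07),ray(s,(284,132),.07),ray(s,(282,252),.07)); W=cloud(s);print(np.round(W[190:202:5,278:290:3],3))
go([.484,.0915,.051],-14.8)
"
```

```text
[0.48949572 0.09126891 0.07      ] [0.50513507 0.148013   0.07      ] [0.47412854 0.03585483 0.07      ]
[[[ 0.487  0.099  0.077]
  [ 0.489  0.098  0.076]
  [ 0.492  0.097  0.074]
  [ 0.492  0.079 -0.001]]

 [[ 0.485  0.094  0.076]
  [ 0.488  0.094  0.077]
  [ 0.491  0.092  0.073]
  [ 0.491  0.074  0.001]]

 [[ 0.484  0.09   0.078]
  [ 0.487  0.089  0.077]
  [ 0.49   0.088  0.075]
  [ 0.489  0.068  0.   ]]]
t 3.15 pos [0.4842 0.0916 0.207 ] x [ 0.002  0.    -1.   ] y [ 0.967 -0.254  0.002] q [ 0.072 -0.043  1.5    0.     1.682  0.329] F [-0.3  0.4  0.3] w 0.0566
shift mm [156.   -0.6   0.3] frac [ 0.6241 -0.0022  0.0011]
tool y az -14.74 need world yaw -0.06 turn frac (about tool x down) 0.0002
```

>>> drive_tool:
  commands:
    - [[0.1, 0.008, 0, 0], [0.1, 0, 0, 0], [0.1, 0, 0, 0], [0.1, 0, 0, 0], [0.1, 0, 0, 0], [0.07, 0, 0, 0], [0.054, 0, 0, 0], [0, 0, 0, 0], [0, 0, 0, 0], [0, 0, 0, 0]]

```text
time: 4.15
tool_pos: [0.4869, 0.0909, 0.0512]
ee_rot: [1.926, 1.568, 0.096]
wrist_force: [0.4, -0.4, 0.4]
width: 0.0564
```

```bash
python3 -c "
from h import *
s=snap('wrist','w2')
go([.486,.0915,.051],-14.8)
"
```

```text
t 4.2 pos [0.4868 0.0909 0.0511] x [ 0.003  0.    -1.   ] y [ 0.967 -0.256  0.003] q [0.07  0.048 1.726 0.    1.365 0.329] F [ 1.4 -1.  -0.3] w 0.0565
shift mm [ 0.1 -0.9 -0.4] frac [ 0.0003 -0.0035 -0.0015]
tool y az -14.82 need world yaw 0.02 turn frac (about tool x down) -0.0
```

View pics/w2.png

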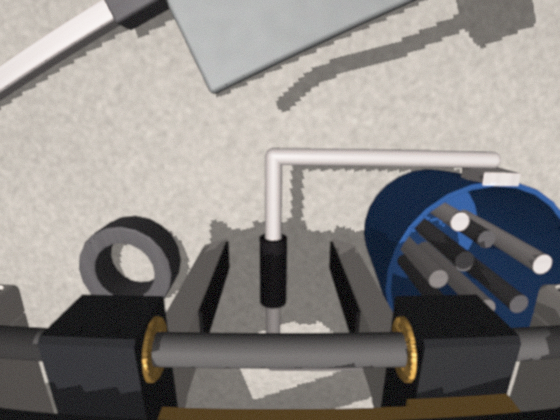

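>>> drive_tool:
  commands:
    - [[0, -0.006, 0, 0], [0, 0, 0, 0], [0, 0, 0, 0], [0, 0, 0, 0], [0, 0, 0, 0], [0, 0, 0, 0], [0, 0, 0, 0]]
  grip: 0.0

```text
time: 4.9
tool_pos: [0.4839, 0.0912, 0.0494]
ee_rot: [-1.622, 1.57, 2.831]
wrist_force: [-1.2, -0.2, 0.2]
width: 0.0128
```

```bash
python3 -c "
from h import *
s=snap('wrist','w3')
state()
"
```

```text
t 4.95 pos [0.4838 0.0912 0.0494] x [-0.001  0.    -1.   ] y [ 0.967 -0.256 -0.001] q [0.071 0.046 1.731 0.    1.365 0.33 ] F [-0.4 -0.3  1.2] w 0.0131
```

View pics/w3.png

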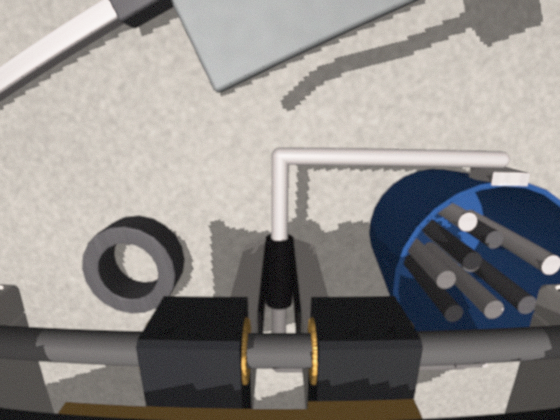

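>>> drive_tool:
  commands:
    - [[-0.0366, 0.0016, 0, 0], [-0.0363, 0.0048, 0, 0], [-0.0358, 0.0079, 0, 0], [-0.0349, 0.011, 0, 0], [-0.0339, 0.0141, 0, 0], [-0.0325, 0.0169, 0, 0], [-0.0309, 0.0197, 0, 0], [-0.0291, 0.0223, 0, 0], [-0.027, 0.0247, 0, 0], [-0.0247, 0.027, 0, 0], [-0.0223, 0.0291, 0, 0], [-0.0197, 0.0309, 0, 0], [-0.0169, 0.0325, 0, 0], [-0.0141, 0.0339, 0, 0], [-0.011, 0.0349, 0, 0], [-0.0079, 0.0358, 0, 0], [-0.0048, 0.0363, 0, 0], [-0.0016, 0.0366, 0, 0], [0, 0, 0, 0], [0, 0, 0, 0]]

```text
time: 6.95
tool_pos: [0.586, 0.0641, 0.1545]
ee_rot: [1.581, 1.57, -0.249]
wrist_force: [0.5, -1.7, 2.4]
width: 0.0131
```

```bash
python3 -c "
from h import *
s=snap('wrist','w4');s=snap('scene','sc4')
state()
"
```

```text
t 7.05 pos [0.5856 0.0643 0.1545] x [ 0.  0. -1.] y [ 0.967 -0.256  0.   ] q [0.013 0.189 1.358 0.    1.595 0.272] F [-0.1 -1.1  2.5] w 0.0134
```

View pics/w4.png

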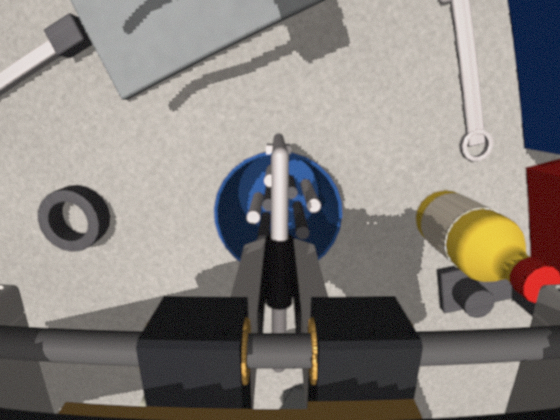

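View pics/sc4.png

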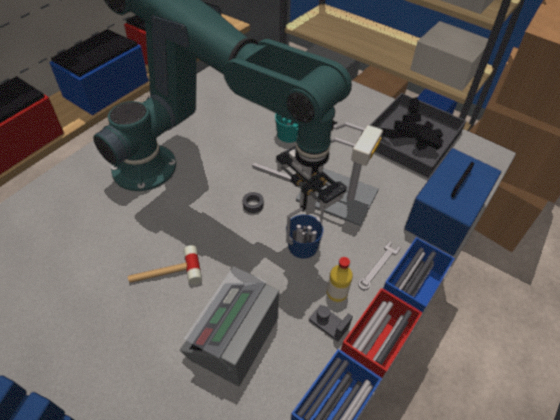

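>>> drive_tool:
  commands:
    - [[-0.01, 0, 0, 0], [-0.02, 0, 0, 0], [-0.03, 0, 0, 0], [-0.04, 0, 0, 0], [-0.05, 0, 0, 0], [-0.05, 0, 0, 0], [-0.05, 0, 0, 0], [-0.05, 0, 0, 0], [-0.04, 0, 0, 0], [-0.03, 0, 0, 0], [-0.02, 0, 0, 0], [-0.02, 0, 0, 0], [0, 0, 0, 0], [0, 0, 0, 0]]

```text
time: 8.45
tool_pos: [0.5855, 0.0642, 0.2566]
ee_rot: [-1.428, 1.57, 3.025]
wrist_force: [1.1, -0.2, -5.0]
width: 0.0133
```

```bash
python3 -c "
from h import *
s=snap('scene','sc5')
go([.421,.258,.257],9.7)
"
```

```text
t 8.5 pos [0.5854 0.0643 0.2563] x [-0.001  0.    -1.   ] y [ 0.967 -0.256 -0.001] q [0.013 0.172 1.176 0.    1.794 0.272] F [ 0.7  0.4 -4.6] w 0.0128
shift mm [  -0.5 -208.5 -145.2] frac [-0.0019 -0.8341 -0.5808]
tool y az -14.83 need world yaw 24.53 turn frac (about tool x down) -0.0681
```

View pics/sc5.png

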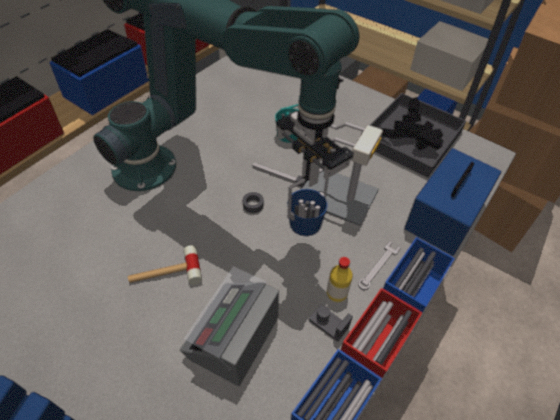

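>>> drive_tool:
  commands:
    - [[0, -0.006, 0, 0], [0, -0.012, 0, 0], [0, -0.018, 0, 0], [0, -0.024, 0, 0], [0, -0.03, 0, 0], [0, -0.037, 0, 0], [0, -0.044, 0, 0], [0, -0.052, 0, 0], [0, -0.06, 0, 0], [0, -0.067, 0, 0], [0, -0.067, 0, 0], [0, -0.067, 0, 0], [0, -0.067, 0, 0], [0, -0.06, 0, 0], [0, -0.052, 0, 0], [0, -0.044, 0, 0], [0, -0.037, 0, 0], [0, -0.03, 0, 0], [0, -0.024, 0, 0], [0, -0.018, 0, 0]]

```text
time: 10.5
tool_pos: [0.3881, 0.1166, 0.257]
ee_rot: [2.225, 1.571, 0.395]
wrist_force: [0.2, 0.2, -5.7]
width: 0.0131
```

>>> drive_tool:
  commands:
    - [[0, -0.012, -0.005, 0], [0, -0.008, -0.01, 0], [0, 0, -0.015, 0], [0, 0, -0.02, 0], [0, 0, -0.026, 0], [0, 0, -0.032, 0], [0, 0, -0.038, 0], [0, 0, -0.044, 0], [0, 0, -0.05, 0], [0, 0, -0.05, 0], [0, 0, -0.05, 0], [0, 0, -0.05, 0], [0, 0, -0.044, 0], [0, 0, -0.038, 0], [0, 0, -0.032, 0], [0, 0, -0.026, 0], [0, 0, -0.02, 0], [0, 0, -0.015, 0], [0, 0, -0.01, 0], [0, 0, -0.005, 0]]

```text
time: 12.5
tool_pos: [0.4208, 0.258, 0.257]
ee_rot: [2.584, 1.571, 0.754]
wrist_force: [0.3, -1.4, -6.1]
width: 0.0133
```

>>> drive_tool:
  commands:
    - [[0, 0, 0, -0.003], [0, 0, 0, -0.005], [0, 0, 0, -0.007], [0, 0, 0, -0.009], [0, 0, 0, -0.01], [0, 0, 0, -0.01], [0, 0, 0, -0.009], [0, 0, 0, -0.007], [0, 0, 0, -0.005], [0, 0, 0, -0.003], [0, 0, 0, 0], [0, 0, 0, 0], [0, 0, 0, 0]]

```text
time: 13.8
tool_pos: [0.4207, 0.2579, 0.257]
ee_rot: [2.434, 1.571, 1.031]
wrist_force: [1.0, 0.7, -5.6]
width: 0.0129
```

```bash
python3 -c "
from h import *
s=snap('scene','sc6');np.savez('s_sc6',**s);s=snap('top','t6');np.savez('s_t6',**s);s=snap('wrist','w6');np.savez('s_w6',**s)
go([.421,.258,.257],9.7)
"
```

```text
t 13.95 pos [0.4207 0.2579 0.257 ] x [-0.  0. -1.] y [0.986 0.168 0.   ] q [ 0.435 -0.044  1.403  0.     1.782  0.267] F [ 0.4 -0.3 -5.2] w 0.0133
shift mm [-0.   0.3 -0. ] frac [-0.0001  0.0013 -0.0001]
tool y az 9.64 need world yaw 0.06 turn frac (about tool x down) -0.0002
```

View pics/sc6.png

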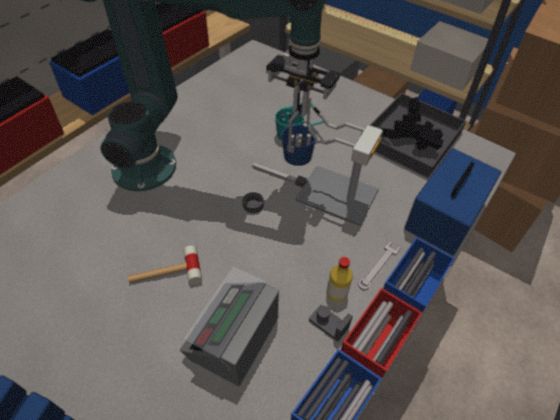

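View pics/w6.png

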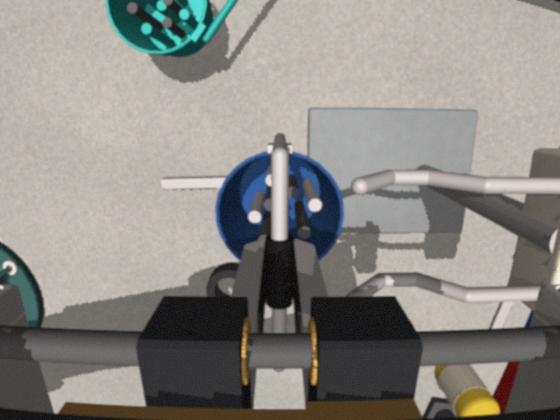

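View pics/t6.png

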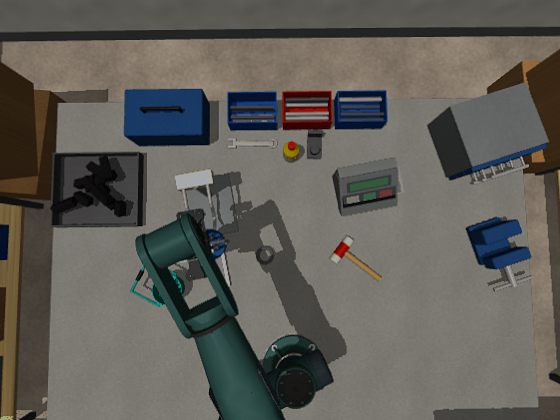

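```bash
python3 -c "
from h import *
s=load('w6');W=cloud(s)
o,R=state(False)
L=(W-o['tool_pos'])@R   # tool frame: x down, y fwd, z ...
m=(W[...,2]>.2)&(W[...,2]<.27)&(L[...,1]>.02)&(L[...,1]<.3)
ys,xs=np.nonzero(m); P=L[m]; Q=W[m]
for side in (-1,1):
  k=(np.sign(P[:,2])==side)&(abs(P[:,2])<.06)
  for a in np.arange(.03,.2,.01):
    j=k&(abs(P[:,1]-a)<.005)
    if j.sum()>3: print(side,round(a,3),j.sum(),np.round(np.median(P[j],0)*1000,1),'z',np.round(np.percentile(Q[j,2],[50,95]),3))
"
```

```text
-1 0.04 98 [  6.1  43.6 -38.8] z [0.251 0.253]
-1 0.05 270 [  6.4  49.3 -39.9] z [0.251 0.253]
-1 0.06 199 [ 16.5  59.7 -39.9] z [0.24  0.246]
-1 0.07 174 [ 28.3  70.2 -39.6] z [0.229 0.235]
-1 0.08 239 [ 30.6  79.9 -39. ] z [0.226 0.228]
-1 0.09 254 [ 30.7  90.  -38.6] z [0.226 0.228]
-1 0.1 351 [ 26.5 100.1 -38.9] z [0.23  0.235]
-1 0.11 412 [ 17.3 110.1 -39. ] z [0.24  0.245]
-1 0.12 372 [  9.1 119.3 -39.1] z [0.248 0.25 ]
-1 0.13 293 [  7.6 130.2 -39.4] z [0.249 0.251]
-1 0.14 266 [  7.6 140.1 -39.3] z [0.249 0.251]
-1 0.15 255 [  7.7 150.  -39.4] z [0.249 0.251]
-1 0.16 263 [  7.6 159.8 -39.4] z [0.249 0.251]
-1 0.17 1308 [ 28.3 173.5  -8.5] z [0.229 0.247]
-1 0.18 1532 [ 30.6 175.6 -24.9] z [0.226 0.244]
-1 0.19 14 [ 43.8 189.  -57.3] z [0.213 0.219]
1 0.04 9 [ 8.4 44.4 30.4] z [0.249 0.25 ]
1 0.05 117 [10.5 51.3 29.5] z [0.246 0.25 ]
1 0.06 186 [18.5 60.2 30.1] z [0.238 0.244]
1 0.07 180 [28.5 69.9 30.6] z [0.228 0.235]
1 0.08 211 [30.8 80.  31.6] z [0.226 0.228]
1 0.09 212 [30.8 89.8 31.6] z [0.226 0.228]
1 0.1 296 [ 27.3 100.1  31.7] z [0.23  0.235]
1 0.11 338 [ 17.6 110.3  31.8] z [0.239 0.245]
1 0.12 290 [  9.6 119.3  31.5] z [0.247 0.25 ]
1 0.13 234 [  7.7 130.   31.3] z [0.249 0.251]
1 0.14 221 [  7.9 140.2  31.3] z [0.249 0.251]
1 0.15 228 [  7.8 149.9  31.2] z [0.249 0.251]
1 0.16 222 [  7.8 159.7  31.1] z [0.249 0.251]
1 0.17 705 [ 22.  174.    9.6] z [0.235 0.25 ]
1 0.18 1730 [ 25.3 175.7  20.2] z [0.232 0.251]
```

>>> drive_tool:
  commands:
    - [[0, 0.006, -0.004, 0], [0, 0.012, -0.006, 0], [0, 0.018, 0, 0], [0, 0.024, 0, 0], [0, 0.03, 0, 0], [0, 0.035, 0, 0], [0, 0.038, 0, 0], [0, 0.038, 0, 0], [0, 0.035, 0, 0], [0, 0.03, 0, 0], [0, 0.024, 0, 0], [0, 0.018, 0, 0], [0, 0.014, 0, 0], [0, 0.01, 0, 0], [0, 0, 0, 0], [0, 0, 0, 0], [0, 0, 0, 0]]

```text
time: 15.65
tool_pos: [0.5019, 0.2743, 0.2571]
ee_rot: [2.612, 1.571, 1.21]
wrist_force: [-0.5, -0.6, -5.5]
width: 0.0132
```

```bash
python3 -c "
from h import *
s=snap('scene','sc7');np.savez('s_sc7',**s);s=snap('wrist','w7');np.savez('s_w7',**s)
go([.5025,.274,.21],9.7)
a=cv2.imread('pics/sc7.png')[80:240,230:430]
cv2.imwrite('pics/sc7z.png',cv2.resize(a,None,fx=3.5,fy=3.5,interpolation=cv2.INTER_CUBIC))
"
```

```text
t 15.75 pos [0.5019 0.2743 0.2571] x [ 0.  0. -1.] y [0.986 0.168 0.   ] q [0.401 0.133 1.22  0.    1.789 0.232] F [-0.4  0.5 -5.3] w 0.0127
shift mm [47.1  0.5  0.4] frac [0.1885 0.002  0.0016]
tool y az 9.65 need world yaw 0.05 turn frac (about tool x down) -0.0001
```

View pics/sc7z.png

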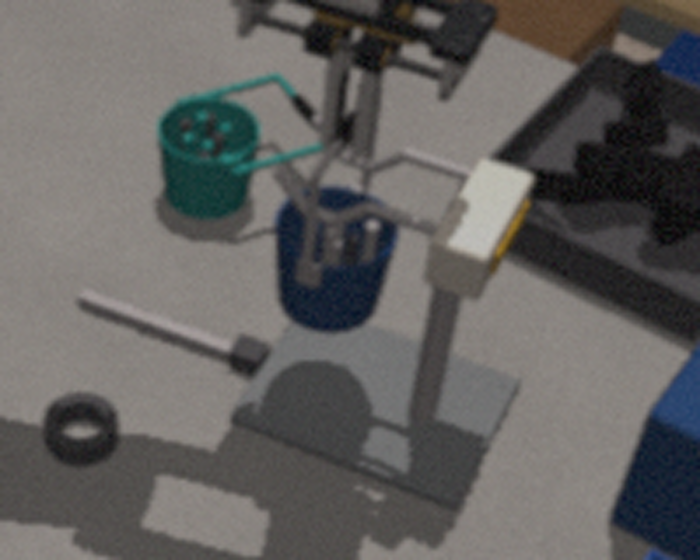

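View pics/w7.png

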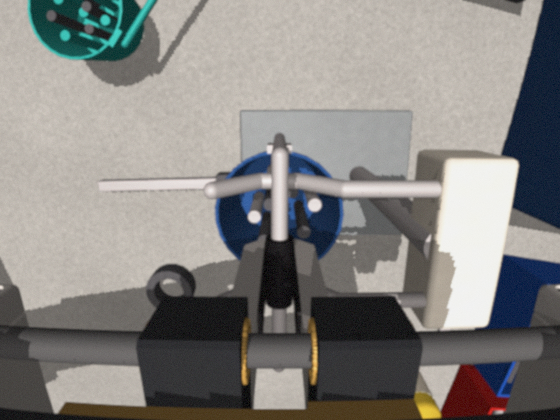

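>>> drive_tool:
  commands:
    - [[0.008, 0, 0, 0], [0.014, 0, 0, 0], [0.02, 0, 0, 0], [0.024, 0, 0, 0], [0.024, 0, 0, 0], [0.022, 0, 0, 0], [0.018, 0, 0, 0], [0.014, 0, 0, 0], [0.01, 0, 0, 0], [0.006, 0, 0, 0], [0.004, 0, 0, 0], [0.004, 0, 0, 0], [0.004, 0, 0, 0]]

```text
time: 17.05
tool_pos: [0.5022, 0.2744, 0.2142]
ee_rot: [1.924, 1.57, 0.522]
wrist_force: [-0.2, -0.2, -5.2]
width: 0.0131
```

>>> drive_tool:
  commands:
    - [[0.003, 0, 0, 0], [0.003, 0, 0, 0], [0.003, 0, 0, 0], [0.003, 0, 0, 0]]

```text
time: 17.45
tool_pos: [0.5021, 0.2743, 0.211]
ee_rot: [2.412, 1.571, 1.009]
wrist_force: [0.5, 0.2, -6.5]
width: 0.013
```

>>> drive_tool:
  commands:
    - [[0.003, 0, 0, 0], [0.003, 0, 0, 0], [0.003, 0, 0, 0], [0, 0, 0, 0]]

```text
time: 17.85
tool_pos: [0.5022, 0.2744, 0.2101]
ee_rot: [1.803, 1.569, 0.401]
wrist_force: [-1.0, -0.2, 0.4]
width: 0.0135
```

>>> drive_tool:
  commands:
    - [[0, 0, 0, 0], [0, 0, 0, 0], [0, 0, 0, 0], [0, 0, 0, 0], [0, 0, 0, 0]]
  grip: 0.4

```text
time: 18.35
tool_pos: [0.5022, 0.2744, 0.2088]
ee_rot: [1.995, 1.57, 0.593]
wrist_force: [0.1, -1.2, 0.0]
width: 0.0376
```

```bash
python3 -c "
from h import *
s=snap('scene','sc8');s=snap('wrist','w8')
state()
a=cv2.imread('pics/sc8.png')[80:240,230:430]
cv2.imwrite('pics/sc8z.png',cv2.resize(a,None,fx=3.5,fy=3.5,interpolation=cv2.INTER_CUBIC))
"
```

```text
t 18.45 pos [0.5022 0.2743 0.2087] x [ 0.  0. -1.] y [0.986 0.168 0.   ] q [0.401 0.136 1.311 0.    1.695 0.233] F [-0.3  0.5 -0.4] w 0.0377
```

View pics/sc8z.png

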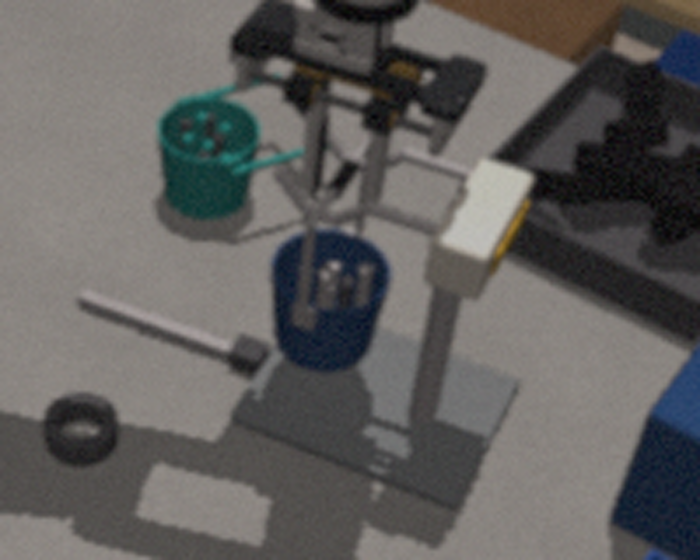

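View pics/w8.png

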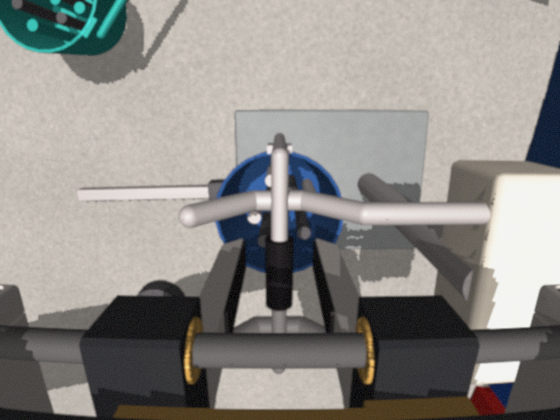

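>>> drive_tool:
  commands:
    - [[-0.02, 0, 0, 0], [-0.04, 0, 0, 0], [-0.06, 0, 0, 0], [-0.08, 0, 0, 0], [-0.1, 0, 0, 0], [-0.1, 0, 0, 0], [-0.1, 0, 0, 0], [-0.06, 0, 0, 0]]

```text
time: 19.25
tool_pos: [0.5025, 0.2745, 0.3532]
ee_rot: [1.822, 1.565, 0.42]
wrist_force: [-0.2, 0.9, -0.1]
width: 0.0378
```

>>> drive_tool:
  commands:
    - [[0, 0, 0.12, 0.0228], [0, -0.05, 0.12, 0.0228], [0, -0.08, 0.1, 0.0228], [0, -0.1, 0.09, 0.0228], [0, -0.1, 0.06, 0.0228], [0, -0.1, 0, 0.0228], [0, 0, 0, 0.0228], [0, 0, 0, 0.0228], [0, 0, 0, 0.0228], [0, 0, 0, 0.0228], [0, 0, 0, 0.0228], [0, 0, 0, 0]]
  grip: 0.0

```text
time: 20.45
tool_pos: [0.3925, 0.1858, 0.3505]
ee_rot: [-2.966, 1.568, 0.34]
wrist_force: [-0.1, 0.3, 0.8]
width: -0.0
```

```bash
python3 -c "
from h import *
s=snap('scene','sc9')
go([.6,.1,.34],-80)
"
```

```text
t 20.5 pos [0.3925 0.1858 0.3502] x [ 0.002  0.001 -1.   ] y [ 0.165 -0.986 -0.   ] q [ 0.311 -0.155  1.32   0.     1.974  1.716] F [-0.3  0.  -0.4] w 0.0004
shift mm [  10.6  118.9 -190.4] frac [ 0.0425  0.4758 -0.7618]
tool y az -80.47 need world yaw 0.47 turn frac (about tool x down) -0.0013
```

View pics/sc9.png

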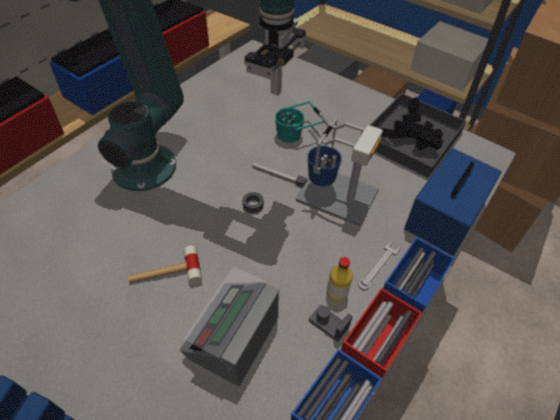

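>>> drive_tool:
  commands:
    - [[0, 0.12, 0, 0], [0, 0.12, 0, 0], [0, 0.12, 0, 0], [0, 0.104, 0, -0.001], [0, 0, -0.15, 0], [0, 0, -0.18, 0], [0, 0, -0.18, 0], [0, 0, -0.18, 0], [0, 0, -0.18, 0], [0, 0, -0.18, 0], [0, 0, -0.15, 0], [0, 0, 0, 0]]

```text
time: 21.7
tool_pos: [0.7117, 0.1223, 0.3395]
ee_rot: [-0.097, 1.561, -3.066]
wrist_force: [-0.2, -0.2, -1.7]
width: 0.0005
```

```bash
python3 -c "
from h import *
state()
"
```

```text
t 21.7 pos [0.7117 0.1223 0.3395] x [-0.01  -0.001 -1.   ] y [ 0.172 -0.985 -0.001] q [0.092 0.56  0.499 0.    2.092 1.49 ] F [-0.2 -0.2 -1.7] w 0.0005
```

>>> drive_tool:
  commands:
    - [[0, 0, -0.1, 0], [0, 0, -0.1, 0], [0, 0, -0.1, 0], [0, 0, -0.1, 0], [0, 0, -0.1, 0]]

```text
time: 22.2
tool_pos: [0.7839, 0.1351, 0.3193]
ee_rot: [3.138, 1.521, 0.167]
wrist_force: [0.3, -1.1, -0.4]
width: 0.0005
```

```bash
python3 -c "
from h import *
state()
"
```

```text
t 22.2 pos [0.7839 0.1351 0.3193] x [ 0.049  0.008 -0.999] y [ 0.17  -0.985  0.   ] q [0.098 0.731 0.274 0.004 2.086 1.5  ] F [ 0.3 -1.1 -0.4] w 0.0005
```

>>> drive_tool:
  commands:
    - [[0, 0, -0.2, 0], [0, 0, -0.2, 0], [0, 0, -0.2, 0], [0, 0, -0.2, 0], [0, 0, -0.2, 0]]

```text
time: 22.7
tool_pos: [0.8786, 0.1512, 0.255]
ee_rot: [3.141, 1.367, 0.17]
wrist_force: [0.6, -0.9, 0.0]
width: 0.0003
```

```bash
python3 -c "
from h import *
state()
"
```

```text
t 22.7 pos [0.8786 0.1512 0.255 ] x [ 0.199  0.034 -0.979] y [ 0.169 -0.986  0.   ] q [0.101 0.82  0.274 0.014 1.844 1.507] F [ 0.6 -0.9  0. ] w 0.0003
```

>>> drive_tool:
  commands:
    - [[-0.12, 0, -0.16, 0], [-0.12, 0, -0.16, 0], [-0.12, 0, -0.16, 0], [-0.12, 0, -0.16, 0], [-0.12, 0, -0.16, 0]]

```text
time: 23.2
tool_pos: [0.8794, 0.1512, 0.3591]
ee_rot: [-3.141, 1.204, 0.17]
wrist_force: [0.2, -0.0, -0.1]
width: 0.0005
```

```bash
python3 -c "
from h import *
state()
"
```

```text
t 23.2 pos [0.8794 0.1512 0.3591] x [ 0.354  0.061 -0.933] y [ 0.169 -0.986 -0.   ] q [0.096 0.71  0.274 0.027 1.792 1.508] F [ 0.2 -0.  -0.1] w 0.0005
```

>>> drive_tool:
  commands:
    - [[-0.12, 0, -0.16, 0], [-0.12, 0, -0.16, 0], [-0.12, 0, -0.16, 0], [-0.12, 0, -0.16, 0], [-0.12, 0, -0.16, 0], [-0.12, 0, -0.16, 0], [-0.12, 0, -0.16, 0]]

```text
time: 23.9
tool_pos: [0.8522, 0.1463, 0.5108]
ee_rot: [-3.141, 0.984, 0.17]
wrist_force: [0.9, 0.2, 0.3]
width: 0.0005
```

```bash
python3 -c "
from h import *
state()
"
```

```text
t 23.9 pos [0.8522 0.1463 0.5108] x [ 0.546  0.094 -0.833] y [ 0.169 -0.986 -0.   ] q [0.085 0.547 0.274 0.048 1.735 1.509] F [0.9 0.2 0.3] w 0.0005
```

>>> drive_tool:
  commands:
    - [[-0.12, 0, -0.16, 0], [-0.12, 0, -0.16, 0], [-0.12, 0, -0.16, 0], [-0.06, 0, -0.1, 0], [0, 0, 0, 0]]

```text
time: 24.4
tool_pos: [0.8244, 0.1416, 0.5923]
ee_rot: [-3.141, 0.868, 0.17]
wrist_force: [0.2, 0.6, -0.6]
width: 0.0003
```

```bash
cat > k.py <<'E'
from h import *
yaw=np.radians(10.0); T=np.array([.577,-.2665,.085])
ex=np.array([np.cos(yaw),np.sin(yaw),0]); a=np.radians(40)
n=-np.sin(a)*ex+np.cos(a)*np.array([0,0,1])
E
python3 -c "
from k import *
state()
go(T+.08*n)
o,R=state(False); print('n',n,'angle',np.degrees(np.arccos(-R[:,0]@n)))
"
```

```text
t 24.4 pos [0.8244 0.1416 0.5923] x [ 0.637  0.109 -0.763] y [ 0.169 -0.986 -0.   ] q [0.077 0.458 0.274 0.06  1.709 1.508] F [ 0.2  0.6 -0.6] w 0.0003
t 24.4 pos [0.8244 0.1416 0.5923] x [ 0.637  0.109 -0.763] y [ 0.169 -0.986 -0.   ] q [0.077 0.458 0.274 0.06  1.709 1.508] F [ 0.2  0.6 -0.6] w 0.0003
shift mm [105.1 360.7 566.1] frac [0.4205 1.4429 2.2644]
n [-0.63302222 -0.1116189   0.76604444] angle 0.2951964935059569
```

>>> drive_tool:
  commands:
    - [[0, 0, 0.1, 0], [0, 0, 0.18, 0], [0, 0, 0.18, 0], [0, 0, 0.18, 0], [0, 0, 0.18, 0], [0, 0.12, 0.14, 0], [0, 0.14, 0.13, 0], [0, 0.14, 0.13, 0], [0, 0.14, 0.13, 0], [0, 0.14, 0.13, 0], [0, 0.14, 0.13, 0], [0, 0.14, 0.13, 0], [0, 0.14, 0.13, 0], [0, 0.14, 0.13, 0], [0, 0.12, 0.13, 0], [0, 0.08, 0.1, 0], [0, 0, 0, 0]]

```text
time: 26.1
tool_pos: [0.467, -0.2866, 0.2287]
ee_rot: [-3.129, 0.878, 0.174]
wrist_force: [-0.4, -0.3, -0.2]
width: 0.0005
```

```bash
python3 -c "
from k import *
s=snap('scene','sc10');np.savez('s_sc10',**s);s=snap('wrist','w10');np.savez('s_w10',**s)
go(T+.08*n)
o,R=state(False); print('angle',np.degrees(np.arccos(-R[:,0]@n)))
"
```

```text
t 26.2 pos [ 0.4693 -0.2847  0.2327] x [ 0.633  0.11  -0.767] y [ 0.168 -0.986 -0.003] q [-1.057 -0.222  1.769  0.665  1.372  0.286] F [ 0.4 -0.5  0.7] w 0.0007
shift mm [103.4   0.7  11.2] frac [0.4135 0.0029 0.0448]
angle 0.0918880855278257
```

View pics/sc10.png

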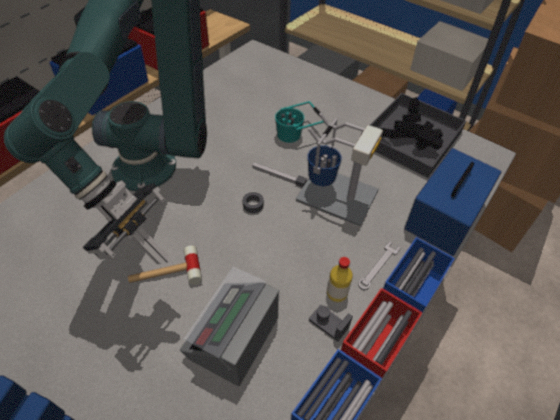

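View pics/w10.png

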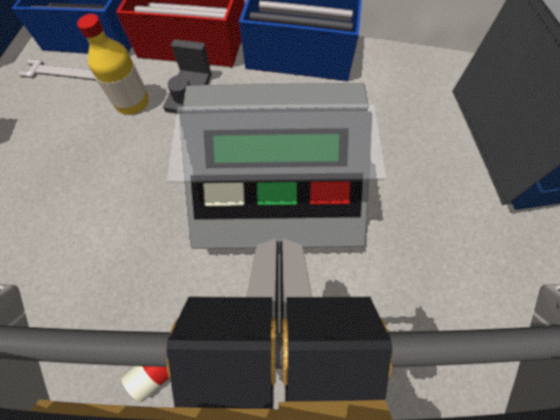

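```bash
python3 -c "
from k import *
a=cv2.imread('pics/w10.png')[150:260,180:380]
cv2.imwrite('pics/w10z.png',cv2.resize(a,None,fx=4,fy=4,interpolation=cv2.INTER_CUBIC))
s=load('w10');W=cloud(s)
px=s['pixels'].astype(int);m=(px[...,1]>1.6*px[...,0])&(px[...,1]>1.4*px[...,2])
m[:178]=0;m[210:]=0;m[:,:240]=0;m[:,310:]=0
ys,xs=np.nonzero(m);print(xs.min(),xs.max(),ys.min(),ys.max(),xs.mean(),ys.mean())
print(np.nanmedian(W[m],0)); P=W[m]; print('height over T plane mm',np.nanpercentile((P-T)@n*1000,[10,50,90]))
def rp(uv):
    p=cv2.undistortPoints(np.array([[uv]],float),s['mtx'],np.array([float(s['k1']),0,0,0,0.])).ravel()
    E=np.linalg.inv(s['extrinsics']);d=E[:3,:3]@np.array([p[0],-p[1],-1]);o=E[:3,3]
    return o+d*((T-o)@n)/(d@n)
o,R=state(False)
for uv in [(xs.mean(),ys.mean()),(xs.min(),ys.mean()),(xs.max(),ys.mean()),(xs.mean(),ys.min()),(xs.mean(),ys.max())]:
    q=rp(uv);print(uv,np.round(q,4),'tool mm',np.round(R.T@(q-T)*1000,1))
"
```

```text
252 297 181 205 276.53521126760563 193.4456740442656
[ 0.57670259 -0.26337556  0.08814201]
height over T plane mm [-0.78931717  2.09046104  3.06426255]
(np.float64(276.53521126760563), np.float64(193.4456740442656)) [ 0.5777 -0.2632  0.086 ] tool mm [-0.  -3.2 -1.6]
(np.int64(252), np.float64(193.4456740442656)) [ 0.5733 -0.2372  0.0862] tool mm [ -0.  -29.6  -1.6]
(np.int64(297), np.float64(193.4456740442656)) [ 0.5813 -0.2849  0.0859] tool mm [ 0.  18.9 -1.5]
(np.float64(276.53521126760563), np.int64(181)) [ 0.588  -0.2615  0.0948] tool mm [ -0.   -3.1 -15.2]
(np.float64(276.53521126760563), np.int64(205)) [ 0.5679 -0.2648  0.0777] tool mm [ 0.  -3.2 11.3]
```

View pics/w10z.png

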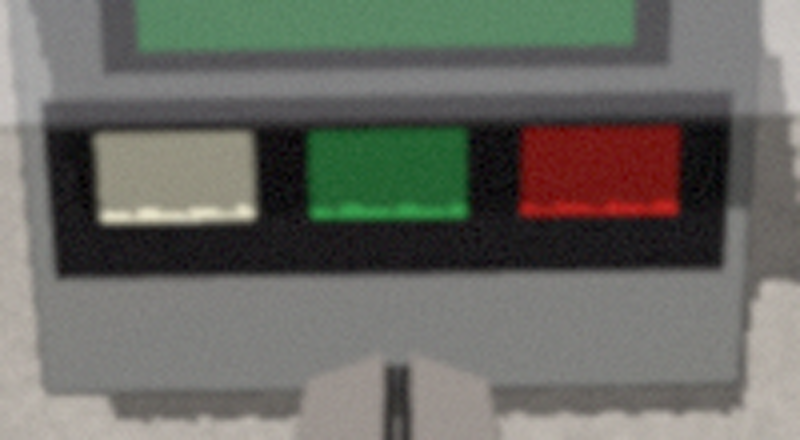

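>>> drive_tool:
  commands:
    - [[0, -0.004, 0.04, 0], [0.06, 0, 0, 0], [0.1, 0, 0, 0], [0.12, 0, 0, 0], [0.12, 0, 0, 0], [0.1, 0, 0, 0], [0.08, 0, 0, 0], [0.05, 0, 0, 0], [0.03, 0, 0, 0], [0, 0, 0, 0], [0, 0, 0, 0]]

```text
time: 27.3
tool_pos: [0.5664, -0.2671, 0.1019]
ee_rot: [3.14, 0.872, 0.169]
wrist_force: [-0.3, 0.2, -0.5]
width: 0.0003
```

```bash
python3 -c "
from k import *
s=snap('scene','sc11');s=snap('wrist','w11')
go(T)
o,R=state(False); print('angle',np.degrees(np.arccos(-R[:,0]@n)))
a=cv2.imread('pics/sc11.png')[180:400,60:340]
cv2.imwrite('pics/sc11z.png',cv2.resize(a,None,fx=2.6,fy=2.6,interpolation=cv2.INTER_CUBIC))
"
```

```text
t 27.4 pos [ 0.5663 -0.2675  0.1021] x [ 0.634  0.107 -0.766] y [ 0.169 -0.986  0.001] q [-0.849  0.004  1.838  0.702  1.011  0.255] F [-0.2  0.6 -0.1] w 0.0006
shift mm [20.   0.8  2.8] frac [0.08   0.0032 0.0113]
angle 0.2459287117986731
```

View pics/sc11z.png

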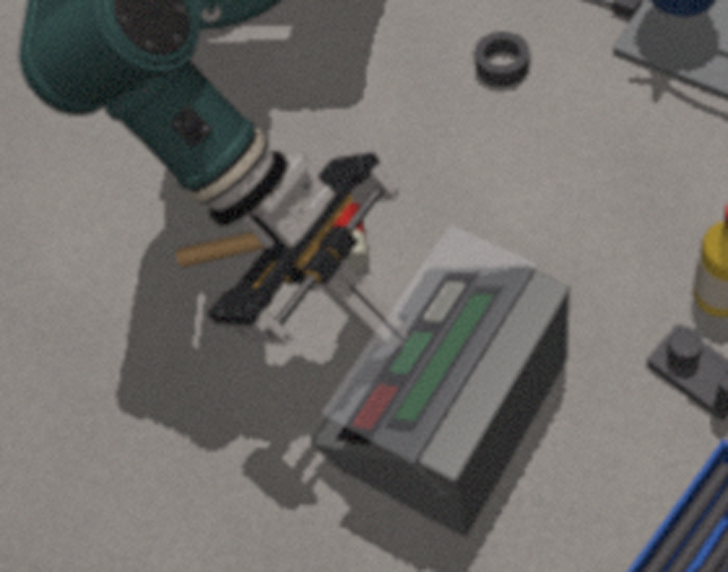

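View pics/w11.png

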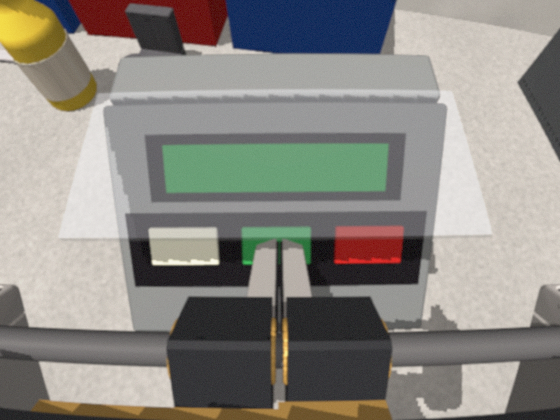

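>>> drive_tool:
  commands:
    - [[0.01, 0, 0.006, 0], [0.012, 0, 0, 0], [0.012, 0, 0, 0], [0.01, 0, 0, 0], [0.006, 0, 0, 0], [0.003, 0, 0, 0], [0.003, 0, 0, 0], [0, 0, 0, 0]]

```text
time: 28.2
tool_pos: [0.574, -0.2655, 0.0891]
ee_rot: [-3.141, 0.873, 0.171]
wrist_force: [-0.5, 0.6, -0.2]
width: 0.0006
```

>>> drive_tool:
  commands:
    - [[0.002, 0, 0, 0], [0.002, 0, 0, 0], [0, 0, 0, 0]]

```text
time: 28.5
tool_pos: [0.5746, -0.2654, 0.0884]
ee_rot: [-3.141, 0.873, 0.17]
wrist_force: [-0.8, 0.5, 0.0]
width: 0.0006
```

>>> drive_tool:
  commands:
    - [[0.002, 0, 0, 0], [0.002, 0, 0, 0], [0, 0, 0, 0]]

```text
time: 28.8
tool_pos: [0.5752, -0.2654, 0.0878]
ee_rot: [-3.141, 0.873, 0.17]
wrist_force: [-1.8, 0.5, 2.0]
width: 0.0004
```

>>> drive_tool:
  commands:
    - [[0.002, 0, 0, 0], [0.001, 0, 0, 0], [0, 0, 0, 0]]

```text
time: 29.1
tool_pos: [0.5756, -0.2653, 0.0873]
ee_rot: [-3.141, 0.873, 0.17]
wrist_force: [-4.2, 0.5, 2.7]
width: 0.0003
```

>>> drive_tool:
  commands:
    - [[0.002, 0, 0, 0], [0, 0, 0, 0]]

```text
time: 29.3
tool_pos: [0.5758, -0.2652, 0.0869]
ee_rot: [-3.141, 0.873, 0.17]
wrist_force: [-6.7, 0.1, 5.1]
width: 0.0002
```

>>> drive_tool:
  commands:
    - [[0.001, 0, 0, 0], [0, 0, 0, 0], [0, 0, 0, 0], [0, 0, 0, 0], [0, 0, 0, 0], [0, 0, 0, 0], [0, 0, 0, 0], [0, 0, 0, 0]]

```text
time: 30.1
tool_pos: [0.5759, -0.2652, 0.0869]
ee_rot: [-3.141, 0.873, 0.17]
wrist_force: [-7.2, 0.6, 5.7]
width: 0.0002
```

```bash
python3 -c "
from k import *
s=snap('scene','sc12');s=snap('wrist','w12')
o,R=state(); print('press along n',o['wrist_force']@n)
"
```

```text
t 30.2 pos [ 0.576  -0.2652  0.0869] x [ 0.633  0.109 -0.766] y [ 0.169 -0.986 -0.   ] q [-0.83   0.036  1.839  0.711  0.976  0.247] F [-6.7  0.3  4.6] w 0.0004
press along n 7.67078609922217
```

View pics/w12.png

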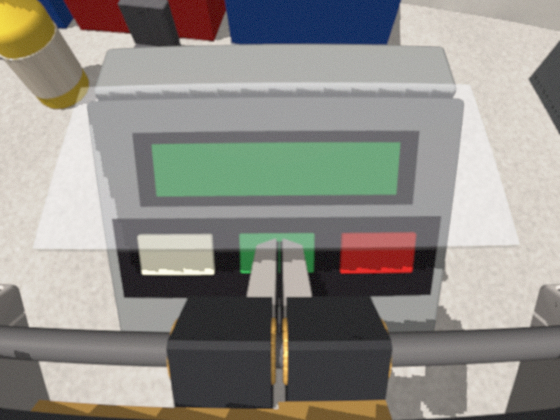

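View pics/sc12.png

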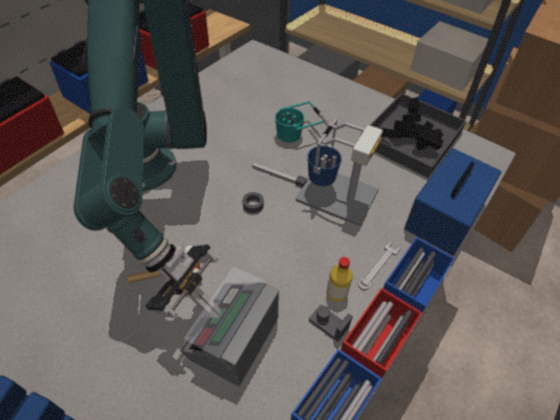

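>>> drive_tool:
  commands:
    - [[0.001, 0, 0, 0], [0, 0, 0, 0], [0, 0, 0, 0], [0, 0, 0, 0], [0, 0, 0, 0]]

```text
time: 30.7
tool_pos: [0.576, -0.2652, 0.0867]
ee_rot: [-3.141, 0.873, 0.17]
wrist_force: [-7.8, 1.0, 5.2]
width: 0.0006
```

>>> drive_tool:
  commands:
    - [[-0.004, 0, 0, 0], [-0.008, 0, 0, 0], [-0.02, 0, 0, 0], [-0.04, 0, 0, 0], [-0.08, 0, 0, 0], [-0.1, 0, 0, 0], [-0.1, 0, 0, 0], [-0.1, 0, 0, 0], [0, 0, 0, 0], [0, 0, 0, 0]]

```text
time: 31.7
tool_pos: [0.5047, -0.2778, 0.1734]
ee_rot: [3.14, 0.873, 0.168]
wrist_force: [0.1, -0.1, -0.2]
width: 0.0006
```

```bash
python3 -c "
from k import *
s=snap('scene','sc13');s=snap('top','t13');W=cloud(s)
state()
px=s['pixels'].astype(int)
a=cv2.imread('pics/t13.png')[120:300,130:410]
cv2.imwrite('pics/t13z.png',cv2.resize(a,None,fx=2.8,fy=2.8,interpolation=cv2.INTER_CUBIC))
a=cv2.imread('pics/sc13.png')[90:400,150:430]
cv2.imwrite('pics/sc13z.png',cv2.resize(a,None,fx=1.9,fy=1.9,interpolation=cv2.INTER_CUBIC))
"
```

```text
t 31.8 pos [ 0.5046 -0.2768  0.1716] x [ 0.632  0.11  -0.767] y [ 0.169 -0.986 -0.002] q [-0.974 -0.146  1.829  0.674  1.214  0.264] F [ 0.3 -0.4  0.2] w 0.0003
```

View pics/t13z.png

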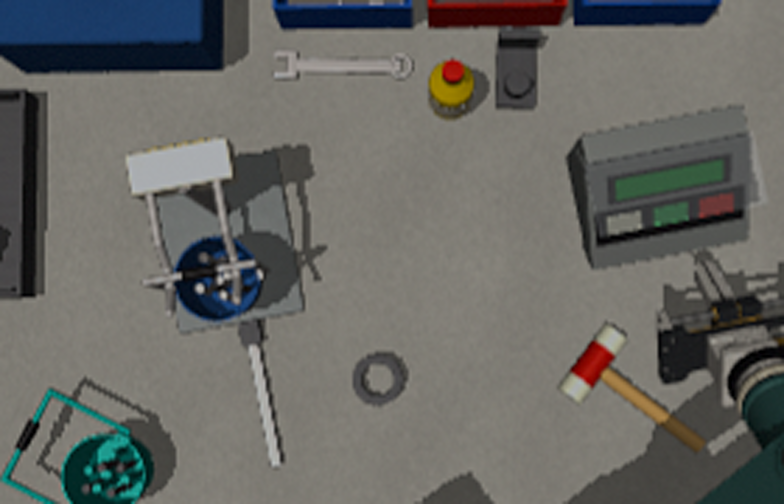

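View pics/sc13z.png

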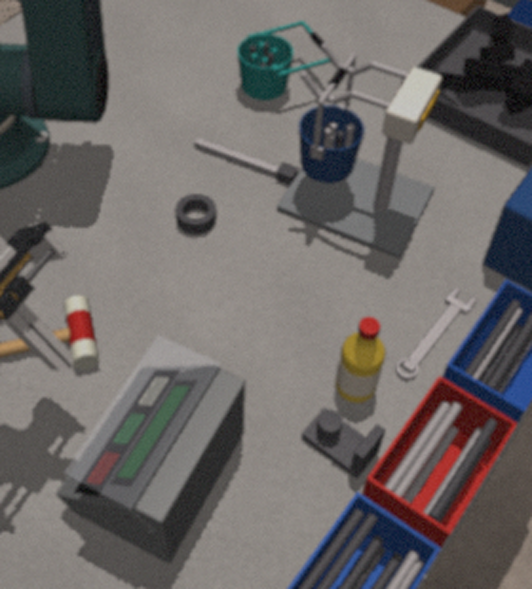

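```bash
python3 -c "
from h import *
s=load('top');f=lambda x,y:(x/2.8+130-.32,y/2.8+120-.32)
p=ray(s,f(201.5,272.5),.231);y=np.radians(9.7);d=p[:2]-[.5887,.2866]
print(p,'hanger',d@[np.cos(y),np.sin(y)],d@[-np.sin(y),np.cos(y)])
robot.close_job()"
```

```text
[0.50132972 0.27277088 0.231     ] hanger -0.088451247065679 0.0010895484415091444
the job is handed in; nothing more can be done
```

The pail is hanging on the weighing hanger, the green key has been pressed, and the job is handed in at about 32 s of the 72 s allowed. No verdict was reported.

**Pail:** I gripped the bail's sleeve, swung it upright along an arc and lifted the pail (about 0.5 kg by wrist force). I carried it in from beyond the prong tips and lowered it until the wrist force fell to about zero, then let go. In the last picture the bar's middle lies at x = -88 mm, y = +1 mm in the hanger's frame. The seat is at -87.5 and 0 mm. The pail looks upright and still; I took the bar's height as the nominal 231 mm and did not measure it separately.

**Key:** The moves can only turn the tool about its own axis, so I got the 40° lean by driving the arm to the edge of its reach. The measured angle to the face normal I had worked out was within 0.3°. I pushed the green key with the shut fingertips for about 1.5 s, with a force of 7.7–8.4 N while holding and about 9.4 N at its highest, then backed off about 11 cm. The force reading afterwards was zero.

**Checks that disagreed:**
- The wrist camera placed points up to about 5 mm from the top and scene cameras.
- The key's face was met about 3 mm higher than my estimate.
- The press force had a sideways part of 2–3 N, likely friction and sensor offset. The force rose at about the key's 5 N per mm, so I don't think anything else was touched.

The other things on the bench show no visible movement between the first and last pictures.

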